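Close the labeller's pressure roller with the hook rod

ROBOT

A 6-joint arm with a two-finger parallel gripper is mounted at the origin on the work surface. World frame = base frame: x ahead of the robot, y to its left, z up, the work surface at z = 0. Lengths are in m, angles in rad, forces in N, time in s.
With the tool pointing down it reaches from about 0.275 to 0.825 m from the base axis. Payload 4.9 kg.
Tool frame: the origin (TCP) lies midway between the tips of the shut fingers; the grasp point (between the pads) lies 19 mm behind it (bot.grip_depth is the distance from the TCP to the grasp point, in m); z points along the fingers, y is the line along which they close (so a half turn about z gives the same grasp; the last joint's range is limited). The gripper opens to 85 mm and grips with 20 to 120 N. Pads are 22 mm wide; open, the fingers measure 114 mm over their backs; the gripper's body (76 mm by 85 mm) begins 54 mm behind the grasp point. The pads swing forward as they close: fully open they stand 13 mm farther back than shut.
Start: joints at [1.215, 0.326, -0.193, 1.052, 0, 1.437], TCP at [0.121, 0.537, 0.231] pointing down, gripper open.
Joint ranges: [-2.65, 2.65], [-0.97, 1.79], [-1.3, 1.35], [-1.93, 2.1], [-1.47, 1.37], [-3.14, 3.14]. Speed limits (rad/s): [2.57, 2.57, 3.14, 3.14, 3.14, 3.14].

INTERFACE

Orientations are given as a unit quaternion [w, x, y, z].
In Python, from cell import bot gives the robot as it stands. Calls block until the motion is done:
- bot.move_pose(position, orientation): joint-space move of the TCP to a pose.
- bot.move_linear(position, speed=0.15, rotation=None, until_force=None): straight line of the TCP; rotation=None keeps the orientation; speed is the mean speed in m/s. With until_force (N) it stops when the force on the tool has changed by that much, and returns True; else False.
- bot.goto_joints(angles): joint-space move.
- bot.set_gripper(opening, grasp_force=None): opening from 0.0 (shut) to 1.0 (fully open); grasp_force is the grip in N (None keeps the last); returns when the fingers have stopped.
- bot.wait(seconds).
- bot.solve_ik(position, orientation): joint angles nearest the present ones, or None.
- bot.camera(name): name is "scene" or "top"; returns the picture (384x512x3 uint8, red, green, blue); there is no depth.
- bot.calibration(name): a dict with "mtx" (3x3 intrinsics, pixels), "extrinsics" (4x4, takes a point from world to camera coordinates). Camera axes: x right, y down, z forward; pixel columns grow to the right and rows downward; lengths in m; the calibration is good to about 2 mm. A picture is of the moment at which its call begins. calibration takes no time and is no camera call.
A pose or a line that the arm cannot do raises bot.PlanningError and nothing moves.
- bot.close_job(): hands the job in; it is judged then, once.
Trained networks look in the newest picture that a camera, given by its name, has taken for a name from the list of things; names that differ only in an ending like _2 or _b are one class to them, and where a whole thing is asked for, a point or a joint stands for the part that bears it (a point fixed in the world has none). Each returns a list of dicts, best first, with "confidence" (0 to 1); they miss things now and then, are a little off and sometimes report something else, mostly with a low value. They report only what shows in the picture. A call takes as long as a camera call. They do not tell look-alikes from the thing itself.
- bot.search_frame(camera, thing): "bbox" ([left, top, width, height] in pixels, round what is visible of it).
Readings, each from a call of its own:
- bot.read_clock(): time.
- bot.read_joint_positions(): joint angles.
- bot.read_joint_vel(): joint speeds.
- bot.read_joint_efforts(): joint torques, N m.
- bot.read_position(): TCP position.
- bot.read_tool_rot(): TCP orientation.
- bot.read_ft_force(): force on the tool from outside, world axes, zero at the start.
- bot.read_moment(): the same for the moment, N m.
- bot.read_gripper_width(): opening from 0.0 (shut) to 1.0 (fully open).
- bot.read_finger_force(): force on a finger pad.
Only numpy, scipy, OpenCV 4.12 (cv2) and the standard library are available. Lean on these libraries where they do the work, as an engineer would, in place of code of your own. Each camera call takes 0.05 s, during which the arm holds its last target. There are 200 camera calls.

TASK

The label web is threaded, so close the labeller's pressure roller: take the hook rod from its rest, reach over the yellow guard with it, hook behind the red T-handle of the lever, draw it steadily towards you fully home on its stop and bed it there with a firm pull of about 12 N for half a second; never press on the machine with more than 20 N, and never put your hand behind the guard. Then lay the rod back in its rest as you found it and let go. Leave the tape, carton and chalks where they are.

Things in the scene. Friction and masses are not known exactly. Their poses are not given: they have to be found in the camera images.
- labeller: Fixed bench label machine. Origin on the bench under the middle of the yellow guard's near face; x points back through the machine, y left along the guard, z up. Grey base casting behind the guard: x 6 to 306, y +-125, 60 mm high. Feed rollers (140 mm high) at x 30-125, y 8-108; drive housing (212 mm high) from x 168, label roll (235 mm high) from x 150 mm.
- press_lever (a joint): Lever angle, rad. Steel arm, 60 mm from pivot to the middle of a red T-handle (bar 13 mm thick, 57 long, along labeller's y). 0: leans back from the guard, 0.9 rad off upright; 0-0.15 at start; grows towards the guard; 0.90 = upright, home on a hard stop. Stiff eccentric: drawn slowly it takes about 5 N at the handle all the way, more if fast (1 N per 20 mm/s), and stays where it is left.
- hook_rod: Loose bent 8 mm steel rod, 0.16 kg. Origin in the middle of its orange handle, on the rod's axis; x along the rod to the bend, z up as it lies in the rest. Handle flat-sided: 100 mm long (x +-50), 14 wide (y), 20 high. Rod from x -98 to the bend at x 180 mm, where it turns square down (-z), ending 80 mm below the axis.
- hook_tip (a point): The lower end of the hook rod's bent leg: at x 180, y 0, z -80 mm of hook_rod. Under a pull here the rod pitches in the fingers, so the end lags the hand by several mm: grip the handle hard (about 100 N).
- tool_rest: Fixed grey rest for the rod, left or right of the labeller. Origin on the bench; x the way the rod's bend points. Posts at x -70 and +90 mm, 6 mm thick, each with a 90 degree V on top, 25 mm wide at its mouth (112 mm up). The rod lies in both Vs, axis 105 mm above the bench at y 0, handle over the origin within 5 mm, leg hanging down in front. Base 200 x 70 x 5 mm.
- chalk_tote: Fixed blue tote of chalk, 300 (its x) x 200 x 120 mm high, origin under its middle; on the side of the labeller where the rest is not.
- tape_roll: Loose brown tape roll lying flat, 90 mm across, 48 mm high; origin under its middle. Leave alone.
- carton: Loose black and lime carton, 80 x 55 x 50 mm high; origin under its middle. Leave alone.
- chalk_0: Loose blue chalk cube, 22 mm; origin under its middle. Leave alone.
- chalk_1: Loose blue chalk cube, 22 mm; origin under its middle. Leave alone.
- guard_top (a point): Middle of the guard's top edge: on labeller at x 2, y 0, z 150 mm. The guard is a steel sheet 4 mm thick and 270 mm wide along labeller's y, with wings 120 mm high that run 60 mm back at y +-133 mm.
- lever_slot (a point): On labeller at x 50, y -50, z 80 mm: where the lever's pivot sits with the feed head at mid-slot. The head (lever, feed rollers) is clamped in slots, and its true place is up to 10 mm nearer the guard or farther back than this (same y, z); that is not measured: find the handle and its stop by feel, or look. Space at labeller x 70-160, y -110 to 0 mm is free above 100 mm height.
There are look-alikes about, which are no part of the job. Several things look just like the tool_rest: the one meant starts farthest from the robot's base.

How it is judged:
On the way, in this order (a step that is already met when the one before it is completed fails the run):
1. the rod's bent leg is down behind the guard, in the lever's space (x of hook_tip in the frame of labeller between 0.02 and 0.16 m and z of hook_tip in the frame of labeller below 0.145 m and y of hook_tip in the frame of labeller between -0.12 and 0.12 m), for 0.1 s.
2. the lever is home and bedded on its stop by the rod, hooked behind the guard, with a pull of 8 to 20 N (value of joint press_lever above 0.875 rad and x of hook_tip in the frame of labeller above 0.01 m and z of hook_tip in the frame of labeller below 0.16 m and contact force between hook_rod and labeller above 8 N), for 0.4 s.
At the end, for the whole second after the job is handed in: The lever is home (over 0.875 rad) and the rod lies still in both Vs of its rest, bend towards the front with its leg hanging down (within 0.3 rad of plumb), its handle within 20 mm of midway along the rest (value of joint press_lever above 0.875 rad and x of hook_rod in the frame of tool_rest between -0.02 and 0.025 m and y of hook_rod in the frame of tool_rest between -0.008 and 0.008 m and z of hook_rod in the frame of tool_rest between 0.099 and 0.111 m and x of hook_tip in the frame of tool_rest above 0.12 m and angle between hook_rod's own z axis and vertical below 0.3 rad and linear speed of hook_rod below 0.02 m/s); the robot touches nothing.
It fails at once if the rod presses on the labeller (lever, guard or any other part) with more than 20 N (contact force between hook_rod and labeller above 20 N).
It fails at once if the robot itself presses on the labeller with more than 20 N (contact force between any of the arm, the fingers and labeller above 20 N).
It fails at once if the hand (its grasp point) goes behind the guard, low over the machine (x of the grasp point in the frame of labeller between 0 and 0.31 m and y of the grasp point in the frame of labeller between -0.135 and 0.135 m and height (world z) of the grasp point below 0.22 m).
It fails at once if the tape roll, the carton or a chalk is moved more than 15 mm (distance of any of tape_roll, carton, chalk_0, chalk_1 from where it was at the start of the episode above 0.015 m).
It also fails if it takes over 72 s, if anything falls off the work surface, if the arm or the gripper's body presses on something with over 40 N, if the wrist force passes 120 N, or if a joint passes its speed limit or range.

## Working session

There is one attempt and no reset: what is moved stays moved. The work goes in short steps, each a Python script; the robot and the scene stay as the last script left them, time stands still between calls to the robot, and variables do not carry over. Pictures are saved under pics/ and viewed, at most 13 in all, crops included, and the job is handed in when it is done.

```bash
mkdir -p pics; ls
cat > h.py <<'E'
import numpy as np, cv2
from cell import bot
def cal(n):
    c=bot.calibration(n); return np.array(c["mtx"]),np.array(c["extrinsics"])
def proj(n,P):
    K,E=cal(n); P=np.atleast_2d(P); q=(E[:3,:3]@P.T).T+E[:3,3]; u=(K@q.T).T; return u[:,:2]/u[:,2:]
def ray(n,uv,z):
    K,E=cal(n); R=E[:3,:3]; c=-R.T@E[:3,3]; d=R.T@np.linalg.inv(K)@np.array([*uv,1.]); return c+d*(z-c[2])/d[2]
def save(n,f,box=None,s=1):
    im=np.array(bot.camera(n)); im=im[:,:,::-1].copy()
    if box: l,t,w,h=box; im=im[t:t+h,l:l+w]
    im=cv2.resize(im,None,fx=s,fy=s,interpolation=cv2.INTER_CUBIC); cv2.imwrite("pics/"+f,im)
E
python3 - <<'E'
from h import *
for n in("top","scene"):
    save(n,n+"0.png",s=1.5)
    K,E_=cal(n); print(n,K.round(1).tolist(),(-E_[:3,:3].T@E_[:3,3]).round(3),E_[:3,:3].round(2).tolist())
    for t in("labeller","press_lever","hook_rod","tool_rest","chalk_tote","guard_top","tape_roll","carton","chalk_0"):
        print(t,[(np.round(d["bbox"]).astype(int).tolist(),round(d["confidence"],2)) for d in bot.search_frame(n,t)])
E
```

```text
pics
top [[368.4, 0.0, 257.5], [0.0, 368.4, 189.1], [0.0, 0.0, 1.0]] [2.830e-01 1.000e-03 1.103e+00] [[0.02, -1.0, -0.01], [-0.99, -0.02, -0.13], [0.13, 0.01, -0.99]]
labeller [([215, 14, 98, 131], 0.74), ([361, 150, 26, 67], 0.34)]
press_lever [([273, 99, 19, 30], 0.74), ([205, 187, 11, 10], 0.36), ([216, 15, 94, 134], 0.25)]
hook_rod [([375, 115, 19, 98], 0.87), ([272, 101, 21, 24], 0.31)]
tool_rest [([358, 230, 43, 71], 0.9), ([361, 150, 27, 67], 0.89)]
chalk_tote [([105, 116, 90, 114], 0.97)]
guard_top [([212, 19, 101, 128], 0.64), ([106, 114, 91, 118], 0.28)]
tape_roll [([245, 178, 29, 29], 0.68), ([220, 176, 10, 8], 0.68)]
carton [([295, 172, 28, 32], 0.59)]
chalk_0 [([222, 175, 9, 10], 0.6)]
scene [[498.4, 0.0, 248.0], [0.0, 498.4, 192.7], [0.0, 0.0, 1.0]] [1.36  0.216 0.973] [[-0.2, 0.98, -0.02], [0.64, 0.12, -0.76], [-0.74, -0.17, -0.65]]
labeller [([143, 220, 148, 164], 0.64)]
press_lever [([194, 255, 24, 10], 0.67)]
hook_rod [([92, 170, 48, 92], 0.83)]
tool_rest [([103, 177, 50, 73], 0.76), ([131, 130, 50, 61], 0.69), ([93, 167, 47, 99], 0.67)]
chalk_tote []
guard_top [([142, 221, 152, 163], 0.7)]
tape_roll [([233, 206, 37, 30], 0.85)]
carton [([186, 205, 24, 18], 0.74)]
chalk_0 [([298, 230, 12, 12], 0.5)]
```

View pics/top0.png

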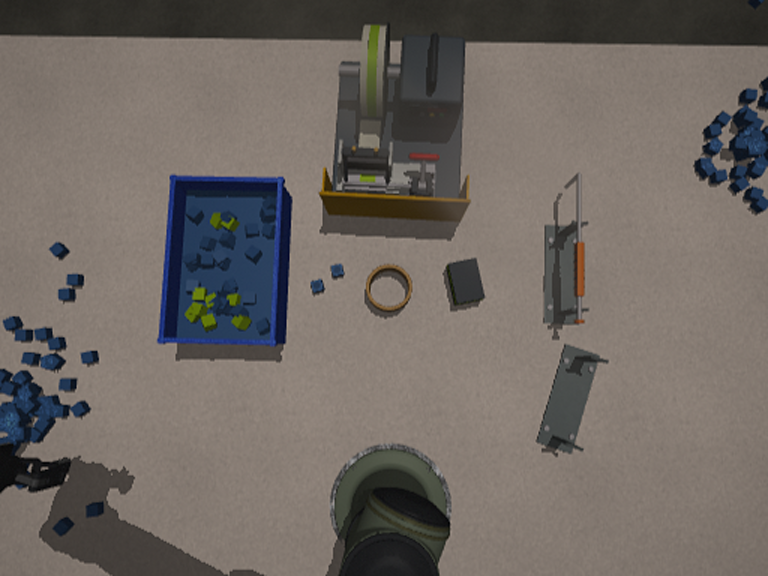

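View pics/scene0.png

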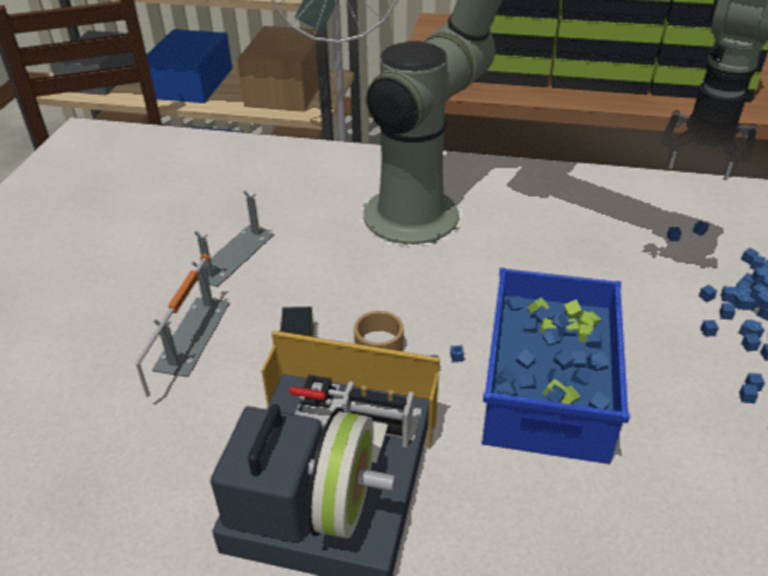

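Top view (at 1.5x): the two rest candidates are at (562,272), holding the rod, and (570,398), empty. The upper one is farther from the base at (390,505) and holds the rod, so it's the one meant. The labeller's guard is along (322..470, 200), the red T-handle at (423,157), the tote on the left, and the carton at (465,282). Next I'll measure poses and check them with model overlays on enlarged crops.

```bash
cat >> h.py <<'E'
def T(x,y,a):
    c,s=np.cos(a),np.sin(a); M=np.eye(4); M[:2,:2]=[[c,-s],[s,c]]; M[:2,3]=[x,y]; return M
def tf(M,P): return np.atleast_2d(P)@M[:3,:3].T+M[:3,3]
def overlay(n,f,segs,box,s):
    l,t,w,h=box; im=np.array(bot.camera(n))[:,:,::-1]; im=im[t:t+h,l:l+w].copy(); im=cv2.resize(im,None,fx=s,fy=s,interpolation=cv2.INTER_CUBIC)
    for P in segs:
        q=((proj(n,P)-[l,t]+.5)*s).astype(int); cv2.polylines(im,[q.reshape(-1,1,2)],False,(255,255,0),1)
    cv2.imwrite("pics/"+f,im)
def hsvmask(im,lo,hi): return cv2.inRange(cv2.cvtColor(im,cv2.COLOR_RGB2HSV),lo,hi)
E
python3 - <<'E'
from h import *
for n,bx in(("top",(355,100,50,130)),("scene",(85,160,65,110))):
    im=np.array(bot.camera(n)); l,t,w,h=bx
    m=hsvmask(im,(3,150,90),(16,255,255)); mm=np.zeros_like(m); mm[t:t+h,l:l+w]=m[t:t+h,l:l+w]
    k,lab,st,ce=cv2.connectedComponentsWithStats(mm); i=1+np.argmax(st[1:,4]); print(n,"orange",st[i],ce[i].round(1))
    if n=="top": print("handle ctr",ray(n,ce[i],.110).round(4))
    y,x=np.nonzero(lab==i); print(cv2.fitLine(np.c_[x,y].astype(np.float32),cv2.DIST_L2,0,.01,.01).ravel().round(3))
    ly=hsvmask(im,(14,120,60),(28,255,255)); k,lab,st,ce=cv2.connectedComponentsWithStats(ly); i=1+np.argmax(st[1:,4]); y,x=np.nonzero(lab==i)
    print("guard",st[i]); 
    p=np.c_[x,y].astype(np.float32); print("hull",cv2.approxPolyDP(cv2.convexHull(p),2,True).reshape(-1,2).tolist())
    r=hsvmask(im,(0,170,90),(6,255,255))|hsvmask(im,(174,170,90),(180,255,255)); k,lab,st,ce=cv2.connectedComponentsWithStats(r)
    print("red",[(st[j].tolist(),ce[j].round(1).tolist()) for j in range(1,k) if st[j,4]>15])
for uv in((386.7,117.5),(387,214.5)): print("rod end",ray("top",uv,.105).round(4))
E
```

```text
top orange [385 162   4  35 140] [386.5 179. ]
handle ctr [ 0.4469 -0.3354  0.11  ]
[ -0.    1.  386.5 179. ]
guard [213 112 100  23 356]
hull [[312.0, 134.0], [214.0, 130.0], [215.0, 112.0], [312.0, 117.0]]
red []
scene orange [113 181  18  27 119] [121.4 193.3]
[  0.523  -0.853 121.429 193.303]
guard [ 175  221  118   77 3417]
hull [[286.0, 297.0], [179.0, 268.0], [175.0, 246.0], [182.0, 221.0], [267.0, 223.0], [292.0, 239.0]]
red [([193, 258, 24, 8, 115], [204.8, 261.7])]
rod end [ 0.6218 -0.3416  0.105 ]
rod end [ 0.3508 -0.3362  0.105 ]
```

```bash
cat >> h.py <<'E'
def guard(M): return [tf(M,P) for P in ([[66/1e3,.133,.12],[.004,.133,.12]],[[0,.135,.15],[0,-.135,.15],[0,-.135,0],[0,.135,0],[0,.135,.15]],[[.004,-.133,.12],[.066,-.133,.12]],[[.306,.125,.06],[.306,-.125,.06],[.006,-.125,.06]])]
def rodsegs(M): return [tf(M,P) for P in ([[-.098,0,.105],[.18,0,.105],[.18,0,.025]],[[-.05,.007,.105],[.05,.007,.105],[.05,-.007,.105],[-.05,-.007,.105]],[[-.1,.035,.005],[.1,.035,.005],[.1,-.035,.005],[-.1,-.035,.005],[-.1,.035,.005]])]
E
python3 - <<'E'
from h import *
a=ray("top",(214.5,131),.15); b=ray("top",(312.5,135),.15); print(a,b,np.linalg.norm(a-b))
m=(a+b)/2; d=a-b; ang=np.arctan2(d[1],d[0])-np.pi/2; print("lab",m,ang)
M=T(m[0],m[1],ang); R=T(.447,-.336,-.02)
overlay("top","c1.png",guard(M)+rodsegs(R),(205,90,200,150),4)
overlay("scene","c2.png",guard(M)+rodsegs(R),(80,150,220,165),3.6)
E
```

```text
[0.56082193 0.1323364  0.15      ] [ 0.55476571 -0.12874539  0.15      ] 0.26115201662025156
lab [0.55779382 0.00179551 0.15      ] -0.023192487464518408
```

View pics/c1.png

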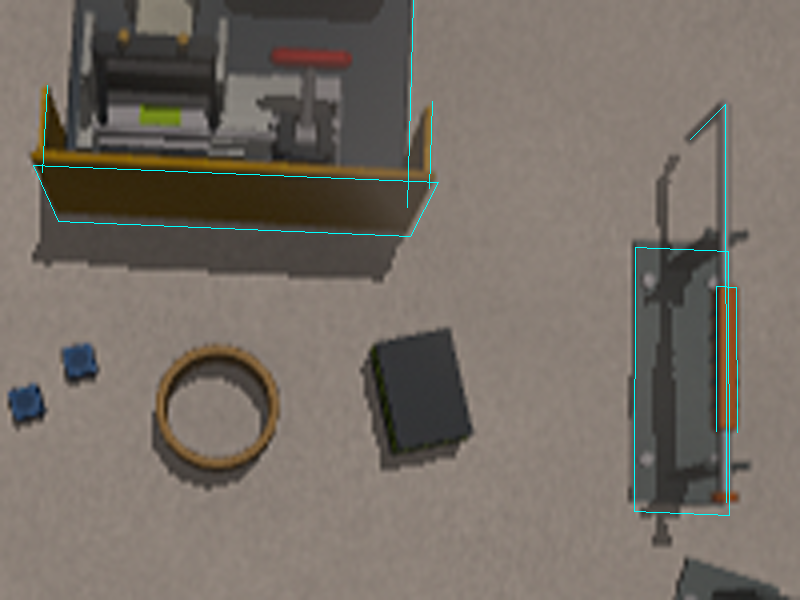

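View pics/c2.png

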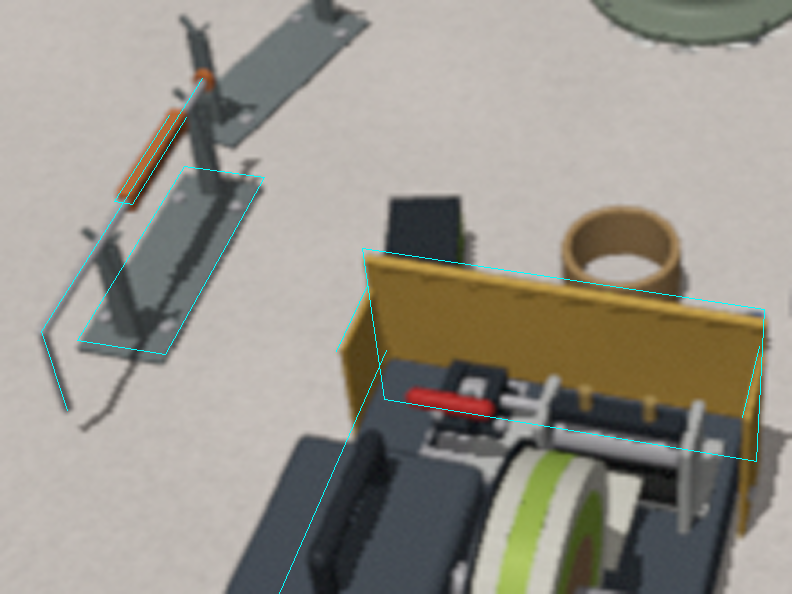

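```bash
cat >> h.py <<'E'
def tri(pts):
    A=np.zeros((3,3)); b=np.zeros(3)
    for n,uv in pts:
        K,E=cal(n); R=E[:3,:3]; c=-R.T@E[:3,3]; d=R.T@np.linalg.inv(K)@np.array([*uv,1.]); d/=np.linalg.norm(d); P=np.eye(3)-np.outer(d,d); A+=P; b+=P@c
    X=np.linalg.solve(A,b); return X,[(proj(n,X)[0]-uv).round(2).tolist() for n,uv in pts]
LAB=T(.5635,.003,-.027); REST=T(.4525,-.335,-.02); ROD=T(.447,-.3355,-.02)
E
python3 - <<'E'
from h import *
im=np.array(bot.camera("top")); h=cv2.cvtColor(im,cv2.COLOR_RGB2HSV); m=((h[...,0]<8)|(h[...,0]>172))&(h[...,1]>110)&(h[...,2]>50); m[:95]=0;m[112:]=0;m[:,:265]=0;m[:,300:]=0
y,x=np.nonzero(m); print(len(x),x.mean(),y.mean(),x.min(),x.max())
X,r=tri([("top",(x.mean(),y.mean())),("scene",(204.8,261.7))]); print(X,r,"in lab",tf(np.linalg.inv(LAB),X))
bar=[X+LAB[:3,:3]@[0,s,0] for s in(-.0285,.0285)]
S=guard(LAB)+rodsegs(ROD)[:2]+rodsegs(REST)[2:]+[bar]
overlay("top","d1.png",S,(205,90,200,150),2.5)
overlay("scene","d2.png",S,(80,150,220,165),2.27)
a=cv2.imread("pics/d1.png");b=cv2.imread("pics/d2.png"); 
w=400; cv2.imwrite("pics/d.png",np.hstack([cv2.resize(i,(400,int(i.shape[0]*400/i.shape[1])))[:300] for i in(a,b)]))
E
```

```text
67 282.0149253731343 103.7910447761194 273 292
[ 0.65045205 -0.04791179  0.12065673] [[-0.08, 0.02], [-0.1, -0.01]] in lab [[ 0.08829481 -0.04854582  0.12065673]]
```

View pics/d.png

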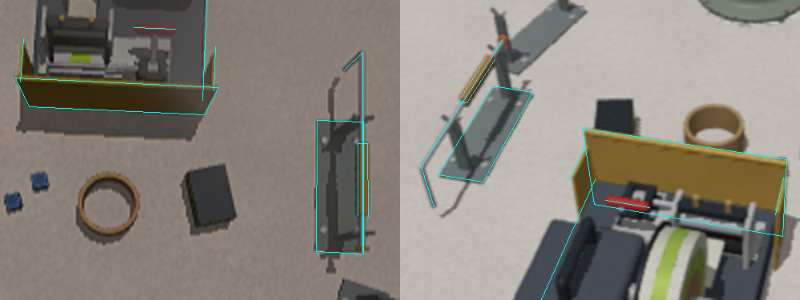

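Top crop: the overlay fits the guard, the rod and the rest base under the rod to about 1 px, which confirms the right rest. The red bar triangulates to labeller (88, -49, 121) mm. That gives a lever angle of about 0.08 and a pivot at x≈44 mm, both consistent with the description. Next is the grasp.

```bash
cat >> h.py <<'E'
from scipy.spatial.transform import Rotation as Ro
def quat(yaw,flip):
    y=np.array([-np.sin(yaw),np.cos(yaw),0])*(-1 if flip else 1); z=np.array([0,0,-1.]); x=np.cross(y,z)
    q=Ro.from_matrix(np.c_[x,y,z]).as_quat(); return [q[3],*q[:3]]
G=bot.grip_depth
def labhand(tx,ty,tz): # hand TCP for a wanted tip position in lab
    p=tf(LAB,[tx-.18,ty,tz+.08])[0]; p[2]-=G; return p
E
python3 - <<'E'
from h import *
print(G,bot.read_clock(),bot.read_ft_force())
P=np.array([.447,-.3355,.105-G])
for f in(0,1):
    for p,y in((P,-.02),(P+[0,0,.19],-.02),(labhand(.125,-.0485,.2),-.027),(labhand(.125,-.0485,.105),-.027),(labhand(.04,-.0485,.105),-.027)):
        q=bot.solve_ik(p,quat(y,f)); print(f,p.round(3),None if q is None else np.round(q,2))
E
```

```text
0.0187 1.35 [-0.64289875  0.8246959   0.02270854]
0 [ 0.447 -0.336  0.086] [-0.78  0.48 -0.36  0.73  0.   -0.76]
0 [ 0.447 -0.336  0.276] [-0.78  0.32 -0.09  1.16  0.   -0.76]
0 [ 0.507 -0.044  0.261] [-0.23  0.23 -0.24  1.1   0.   -0.2 ]
0 [ 0.507 -0.044  0.166] [-0.23  0.31 -0.4   0.87  0.   -0.2 ]
0 [ 0.422 -0.042  0.166] [-0.27  0.16 -0.6   0.81  0.   -0.25]
1 [ 0.447 -0.336  0.086] [-0.78  0.48 -0.36  0.73  0.    2.39]
1 [ 0.447 -0.336  0.276] [-0.78  0.32 -0.09  1.16  0.    2.39]
1 [ 0.507 -0.044  0.261] [-0.23  0.23 -0.24  1.1   0.    2.94]
1 [ 0.507 -0.044  0.166] [-0.23  0.31 -0.4   0.87  0.    2.94]
1 [ 0.422 -0.042  0.166] [-0.27  0.16 -0.6   0.81  0.    2.9 ]
```

Run:
```python
from h import *
q=quat(-.02,0); P=np.array([.447,-.3355,.105-G])
bot.move_pose([.30,.25,.33],quat(.3,0)); bot.move_pose(P+[0,0,.2],q)
bot.set_gripper(.55,100)
bot.move_linear(P+[0,0,.06],.2); bot.move_linear(P,.06)
f0=np.array(bot.read_ft_force())
bot.set_gripper(0,100); print("w",bot.read_gripper_width(),bot.read_finger_force(),np.array(bot.read_ft_force())-f0)
bot.move_linear(P+[0,0,.04],.06); bot.move_linear(P+[0,0,.205],.2)
print(bot.read_position(),np.array(bot.read_ft_force())-f0,bot.read_clock())
M=ROD.copy(); M[2,3]=.205
S=rodsegs(M)[:2]
overlay("top","e1.png",S,(345,80,80,140),4); overlay("scene","e2.png",S,(50,80,160,200),2.8)
a=cv2.imread("pics/e1.png");b=cv2.imread("pics/e2.png"); cv2.imwrite("pics/e.png",np.hstack([a[:560],b[:560]]))
```

```text
w 0.14582073719611283 97.48397469520569 [-1.33620677  1.01657292  4.52020749]
[ 0.44646834 -0.33503358  0.29000474] [-0.04431611 -0.3053576  -2.79312063] 9.5
```

View pics/e.png

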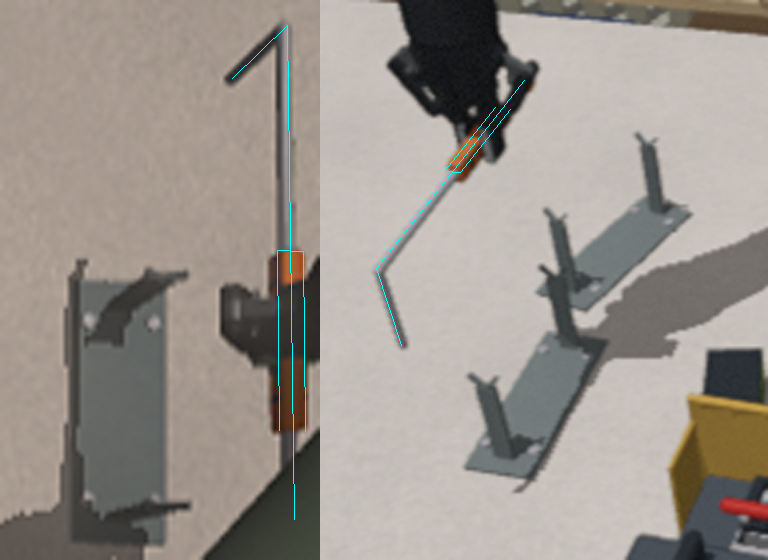

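The rod is gripped squarely: the overlay matches in both views, with the bend at crop (285,25) in top and (378,270) in scene. Next is to reach over the guard and descend.

Run:
```python
from h import *
q=quat(-.027,0)
bot.move_linear(labhand(.125,-.0485,.21),.18,rotation=q)
bot.wait(.2); f0=np.array(bot.read_ft_force())
hit=bot.move_linear(labhand(.125,-.0485,.105),.05,until_force=6)
bot.wait(.2); print(hit,bot.read_position(),labhand(.125,-.0485,.105),np.array(bot.read_ft_force())-f0,bot.read_clock())
save("scene","f1.png",(120,120,180,180),3)
```

```text
False [ 0.50727203 -0.04402535  0.16643468] [ 0.50721071 -0.0439975   0.1663    ] [ 0.43850501 -0.18966812  2.07175112] 14.0583
```

View pics/f1.png

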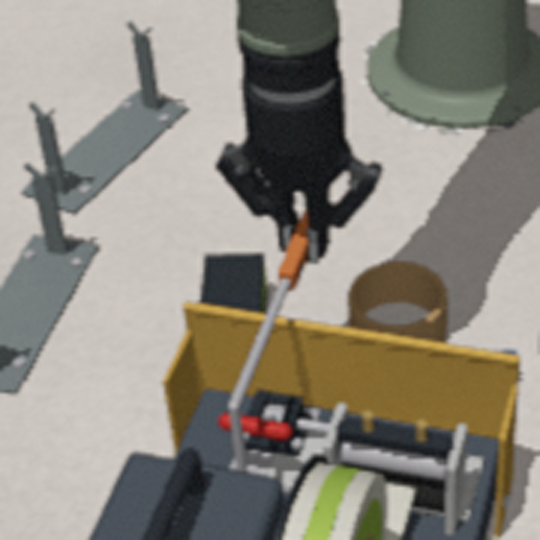

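Run:
```python
from h import *
print("tip px pred",proj("scene",tf(LAB,[.125,-.0485,.105])),"seen 198.5,275.5")
f0=np.array(bot.read_ft_force()); ax=LAB[:3,0]
hit=bot.move_linear(labhand(.088,-.0485,.105),.02,until_force=3.5)
p=np.array(bot.read_position()); tx=tf(np.linalg.inv(LAB),p)[0][0]+.18
f=np.array(bot.read_ft_force())-f0; print(hit,"tip x",tx,f,f@ax,bot.read_clock())
```

```text
tip px pred [[200.39958343 278.62392352]] seen 198.5,275.5
True tip x 0.09721162111155329 [ 1.14616377 -0.54374798  0.44611217] 1.1604254337190736 15.4083
```

```bash
cat >> h.py <<'E'
def st(f0):
    p=np.array(bot.read_position()); tx=tf(np.linalg.inv(LAB),p)[0][0]+.18
    F=np.mean([bot.read_ft_force() for _ in range(5)],0)-f0; return round(tx,4),F.round(1).tolist(),round(bot.read_clock(),2)
E
python3 - <<'E'
from h import *
F0=np.array(bot.read_ft_force())
hit=bot.move_linear(labhand(.060,-.0485,.105),.015,until_force=10.5); print(hit,st(F0))
bot.wait(.2); print(st(F0))
save("scene","g1.png",(120,120,180,180),3)
E
```

```text
False (np.float64(0.0635), [3.8, 0.0, 3.0], 17.99)
(np.float64(0.0635), [5.0, 0.2, 3.7], 18.19)
```

View pics/g1.png

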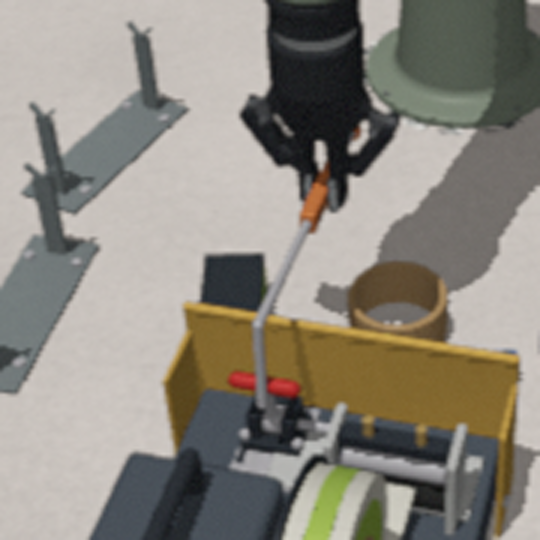

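The bar has been drawn upright-ward, at crop (265,384), with the leg squarely behind its middle. Pull force is about 5 N. Next is the slow approach to the stop.

Run:
```python
from h import *
f=np.mean([bot.read_ft_force() for _ in range(5)],0); F0=f-np.array([5,.2,3.7]); tgt=.060; ax=LAB[:3,0]
while tgt>.036:
    tgt-=.001; bot.move_linear(labhand(tgt,-.0485,.105),.006,until_force=7)
    s=st(F0); F=np.array(s[1])@ax; print(round(tgt,4),s[0],s[1],s[2])
    if F>10.8: break
for _ in range(4): bot.wait(.15); print(st(F0))
```

```text
0.059 0.0625 [5.6, -0.7, 3.1] 18.56
0.058 0.0614 [5.7, -0.0, 3.9] 18.88
0.057 0.0603 [5.0, -0.8, 3.3] 19.19
0.056 0.0592 [4.9, -0.9, 2.6] 19.51
0.055 0.0581 [5.3, -1.0, 3.5] 19.82
0.054 0.057 [4.3, -0.1, 3.6] 20.14
0.053 0.0559 [4.7, -1.1, 2.9] 20.46
0.052 0.0548 [4.8, -0.9, 2.9] 20.77
0.051 0.0538 [4.4, 0.5, 2.9] 21.09
0.05 0.0527 [4.6, -0.8, 3.7] 21.41
0.049 0.0515 [4.3, -0.4, 2.9] 21.73
0.048 0.0503 [4.3, -0.1, 3.3] 22.04
0.047 0.0489 [4.8, -1.2, 3.0] 22.36
0.046 0.0477 [5.3, -0.1, 3.4] 22.68
0.045 0.0476 [7.6, 0.6, 1.8] 22.99
0.044 0.0476 [10.0, -1.6, 1.3] 23.31
0.043 0.0475 [12.1, -0.3, -1.2] 23.62
(np.float64(0.0475), [11.0, -0.9, -1.1], 23.77)
(np.float64(0.0475), [12.9, -0.2, -0.9], 23.93)
(np.float64(0.0475), [12.1, -0.4, -0.7], 24.07)
(np.float64(0.0475), [11.2, 0.4, -0.9], 24.23)
```

Home on the stop: the hand stopped advancing while the force rose to about 12 N, and it held there. Next I'll unhook, lift out and return to above the rest.

Run:
```python
from h import *
bot.wait(.3)
bot.move_linear(labhand(.085,-.0485,.105),.04); bot.move_linear(labhand(.085,-.0485,.215),.08)
P=np.array([.447,-.3355,.105-G])
bot.move_linear(P+[0,0,.205],.18,rotation=quat(-.02,0)); bot.wait(.2)
print(bot.read_position(),bot.read_clock(),bot.read_gripper_width())
M=ROD.copy(); M[2,3]=.205; S=rodsegs(M)[:2]
overlay("top","i1.png",S,(345,80,80,140),4); overlay("scene","i2.png",S,(50,80,240,220),2.5)
a=cv2.imread("pics/i1.png");b=cv2.imread("pics/i2.png"); c=min(len(a),len(b)); cv2.imwrite("pics/i.png",cv2.resize(np.hstack([a[:c],b[:c]]),None,fx=.86,fy=.86))
```

```text
[ 0.44718027 -0.33495338  0.2914463 ] 29.2333 0.14225233393850717
```

View pics/i.png

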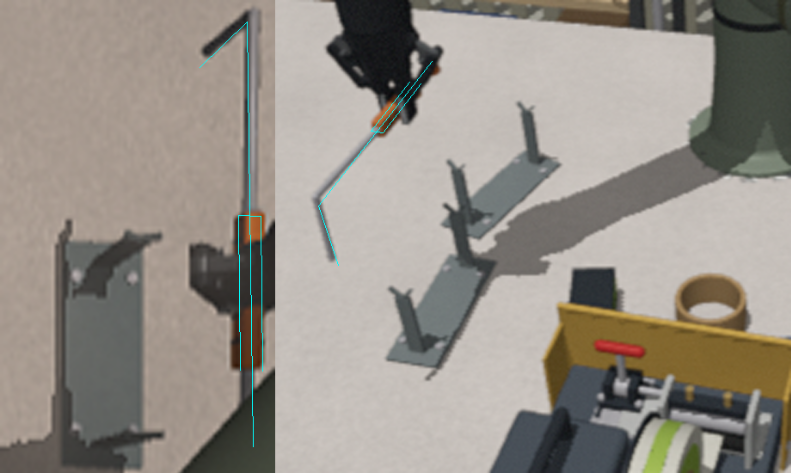

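Run:
```python
from h import *
b,r1=tri([("top",(418.3,82.7)),("scene",(69.,173.))]); t,r2=tri([("top",(403.8,94.9)),("scene",(76.5,200.4))])
print(b,r1,t,r2,np.linalg.norm(b-t))
p=np.array(bot.read_position())+[0,0,G]; d=b-p; print("hand->bend",d,np.linalg.norm(d),"yaw",np.arctan2(d[1],d[0]),"pitch up",np.arctan2(d[2],d[0]), "leg fwd tilt",np.arctan2(t[0]-b[0],b[2]-t[2]),"leg side",np.arctan2(t[1]-b[1],b[2]-t[2]))
```

```text
[ 0.6297584  -0.33842572  0.31904439] [[-0.67, 0.25], [-0.67, -0.22]] [ 0.63271611 -0.33758981  0.24290928] [[0.26, -0.09], [0.28, 0.08]] 0.0761971204321425
hand->bend [ 0.18262496 -0.00327133  0.00893837] 0.1828728350922662 yaw -0.017910928565105382 pitch up 0.048904803306561745 leg fwd tilt 0.03882869544317304 leg side 0.010978884030784147
```

Run:
```python
from h import *
w=quat(-.012,0); r=Ro.from_euler('y',.045)*Ro.from_quat([*w[1:],w[0]]); q=r.as_quat(); q=[q[3],*q[:3]]
zt=r.apply([0,0,1]); g=np.array([.447,-.3355,.105]); pos=lambda h:g+[0,0,h]+G*zt
bot.move_linear(pos(.12),.12,rotation=q); bot.move_linear(pos(.025),.08); bot.wait(.1)
f0=np.mean([bot.read_ft_force() for _ in range(5)],0)
hit=bot.move_linear(pos(-.001),.02,until_force=5)
bot.wait(.2);print(hit,bot.read_position(),pos(0),np.array(bot.read_ft_force())-f0,bot.read_clock())
M=REST; S=rodsegs(ROD)[:2]
overlay("top","j1.png",S,(345,80,80,140),4); overlay("scene","j2.png",S,(70,130,150,140),3.2)
a=cv2.imread("pics/j1.png");b=cv2.imread("pics/j2.png"); c=min(len(a),len(b)); cv2.imwrite("pics/j.png",cv2.resize(np.hstack([a[:c],b[:c]]),None,fx=.95,fy=.95))
```

```text
True [ 0.44591987 -0.33496825  0.08785202] [ 0.44615878 -0.3355      0.08631893] [2.10058008 1.05534526 7.27856675] 32.8833
```

View pics/j.png

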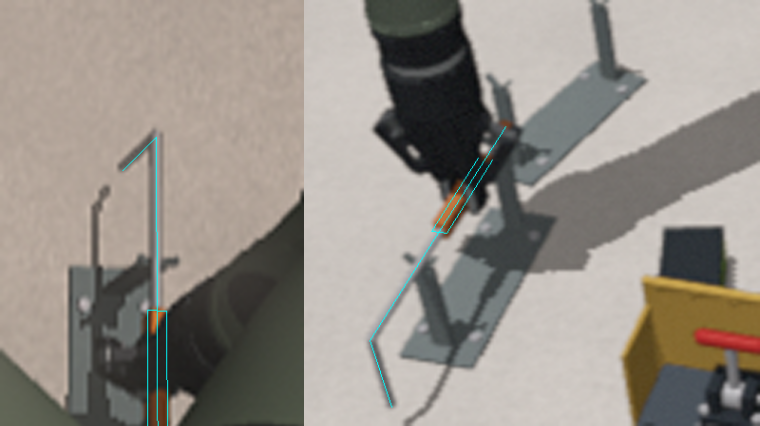

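The rod lies in both Vs and matches its original overlay (bend at crop (157,132)), with the vertical force showing it seated. Releasing.

Run:
```python
from h import *
bot.set_gripper(.45); bot.wait(.3)
p=np.array(bot.read_position()); R=Ro.from_quat(np.roll(bot.read_tool_rot(),-1)); 
bot.move_linear(p-R.apply([0,0,.15]),.08); bot.move_pose([.30,-.2,.36],quat(-.02,0)); bot.wait(.3)
print(bot.read_clock())
S=rodsegs(ROD)[:1]
overlay("top","k1.png",S,(345,90,70,135),4); overlay("scene","k2.png",[],(70,130,170,160),3)
a=cv2.imread("pics/k1.png");b=cv2.imread("pics/k2.png"); c=min(len(a),len(b)); cv2.imwrite("pics/k.png",np.hstack([a[:c],b[:c]]))
```

```text
36.9167
```

View pics/k.png

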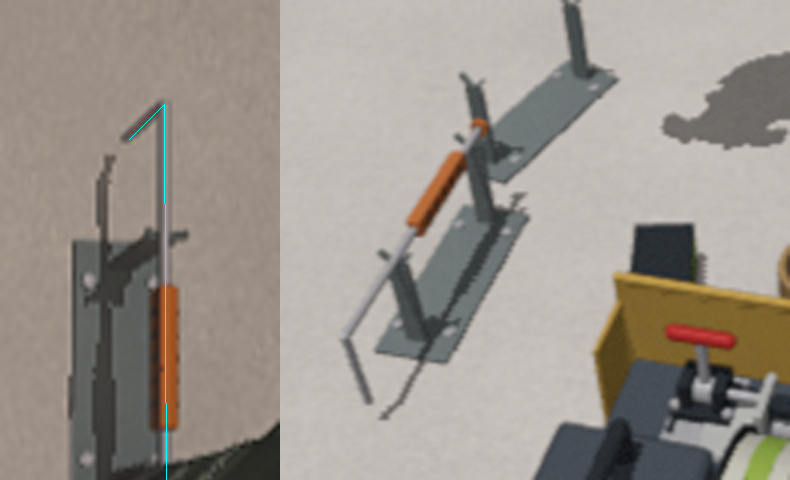

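The rod is lying in both Vs with its leg plumb, as found: handle at crop (165,357), bend at (165,103). The lever is upright at (702,336), and the hand is clear.

```bash
python3 -c "
from cell import bot
print(bot.close_job())"
```

```text
the job is handed in; nothing more can be done
None
```

The roller is closed: I drew the lever home onto its stop and held it there at about 12 N for over half a second, then laid the rod back in its rest, let go and handed the job in at about 37 s; the hand-in returned no verdict.

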